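Wedge the loaf stop fast on a bread-slicing stand

TASK

Get the loaf ready for slicing: slide the stop bar in by its knob until its push plate has moved the loaf snugly up against the slice gauge plate, without squashing the loaf. Then slide the thumb wedge firmly along its ramp until it jams the bar fast, but do not force it, and leave everything else on the counter where it is.

Things in the scene. Friction and masses are not known exactly. Their poses are not given: they have to be found in the camera images.
- stand: Bread-slicing stand fixed to the counter: beech base board 190 x 375 mm, top 26 mm above the counter. Origin on the counter; +y runs along the loaf to the slice gauge plate, +x points away from the robot (yaw up to 15 degrees), z up. Fence 55 mm tall at x = 52 to 64 mm, front lip 16 mm tall at x = -62 to -52 mm; steel knife guide posts 151 mm high at x = +-66, y = 171 mm.
- block_top (a point): Centre of the top of the aluminium guide block (52 mm in x, 36 mm in y, top 104 mm, give or take 2, above the counter), at x = 0, y = -95 mm of the stand. The bar runs through it along y; the wedge crosses it along x, over the bar and under the block's sloping roof. Axes as the stand's.
- gauge_face (a point): Centre of the face, towards the loaf, of the upright steel slice gauge plate at the stand's +y end (120 mm wide, 80 mm high). Axes as the stand's.
- bar (a joint): Travel of the stop bar along the stand's +y, in m: 0 drawn back, 0.125 fully in; starts at 0 to 0.025. It moves when pushed with 3 to 5 N; pushing the loaf along adds 2 to 5 N. Steel bar 24 x 16 mm with a 3 mm rubber strip on top, level, its axis 53 mm above the counter.
- bar_knob (a point): Centre of the black ball knob, 32 mm in diameter, on the bar's outer (-y) end, 53 mm above the counter; moves with the bar. When the loaf is home the knob's centre is about 62 mm beyond the guide block's face. Axes as the stand's.
- push_face (a point): Centre of the loaf-side (+y) face of the upright steel push plate (88 mm wide, 72 mm high, 8 mm thick) on the bar's inner end; it is 219 mm from the knob's centre and moves with the bar. Axes as the stand's.
- wedge (a joint): Travel of the thumb wedge along its ramp, in m: 0 backed out, 0.050 at most; starts at 0 to 0.008. It slides along the stand's +x and sinks 1 mm per 6 mm. It runs freely (1 N) until it meets the rubber strip on the bar, somewhere from 10 to 36 mm: this varies and must be felt. From there the push needed rises by about 2 to 4 N per mm. It stays where it is left.
- wedge_tab (a point): Centre of the robot-side (-x) face of the dark wooden wedge's upright thumb tab, 10 mm below the tab's top and 93 to 100 mm above the counter. Tab 10 mm thick (x), 28 wide (y), 40 high; at travel 0 its other face is 61 mm from the guide block. Pushed with 10 to 16 N the wedge jams the bar well; it presses on the bar up to twice as hard as it is pushed, and over 35 N spoils the strip.
- loaf: Tin loaf with a brown crust lying on the base board between fence and lip, loose. 150 mm long (along its own y, which lies along the stand's y), 94 mm wide, 95 mm high, 0.3 to 0.65 kg. Origin at the centre of its underside. It starts 10 to 48 mm short of the slice gauge plate. The crust is crushed by more than 25 N.
- loaf_front (a point): Centre of the loaf's end face towards the slice gauge plate, 40 mm above its underside.
- loaf_back (a point): Centre of the loaf's end face towards the push plate, 40 mm above its underside.
- bread_knife: Bread knife, 360 mm long, dark wooden handle, lying on the counter on the robot's side of the stand. Bystander; origin under its middle.
- crumb_brush: Crumb brush, 200 mm long, wooden handle, lying beyond the stand's fence. Bystander; origin under its middle.
- jam_jar: Jam jar, 64 mm in diameter, 85 mm tall, beyond the guide block. Bystander; origin under its centre.
- roll_a: Round bread roll, 72 mm across, 41 mm tall, near the bar's outer end on the far side. Bystander; origin under its centre.
- roll_b: Round bread roll, 68 mm across, 39 mm tall, near the bar's outer end on the robot's side. Bystander; origin under its centre.
- coffee_mug: White mug, 76 mm in diameter, 88 mm tall. Bystander; origin under its centre.
- salt_shaker: Steel salt shaker, 40 mm in diameter, 74 mm tall. Bystander; origin under its centre.
There are look-alikes about, which are no part of the job. Of the things like the loaf, leave any that is yellow; of the rest the larger one is meant.

How it is judged:
By the outcome, as a careful person would: the job done as asked, in the order asked, and still so for the second after the job is handed in, with the robot touching nothing.
It also fails if it takes over 51 s, if anything falls off the work surface, if the arm or the gripper's body presses on something with over 40 N, if the wrist force passes 120 N, or if a joint passes its speed limit or range.

ROBOT

A 6-joint arm with a two-finger parallel gripper is mounted at the origin on the work surface. World frame = base frame: x ahead of the robot, y to its left, z up, the work surface at z = 0. Lengths are in mm, angles in rad, forces in N, time in s.
With the tool pointing down it reaches from about 225 to 725 mm from the base axis. Payload 3.1 kg.
Tool frame: the origin (TCP) lies between the finger pads; the fingertips stand 22 mm ahead of it and the grasp point (between the pads) lies 3 mm ahead of it; z points along the fingers, y is the line along which they close (so a half turn about z gives the same grasp; the last joint's range is limited). The gripper opens to 85 mm and grips with 20 to 120 N. Pads are 22 mm wide; open, the fingers measure 114 mm over their backs; the gripper's body (76 mm by 85 mm) begins 54 mm behind the grasp point. The pads swing forward as they close: fully open they stand 13 mm farther back than shut.
Start: joints at [1.056, 0.048, 0.099, 1.622, 0, 1.443], TCP at [198.05, 486.203, 253.312] pointing down, gripper open.
Joint ranges: [-2.91, 2.91], [-0.99, 1.94], [-1.21, 1.42], [-2.12, 2.29], [-1.49, 1.47], [-3.14, 3.14]. Speed limits (rad/s): [2.79, 2.79, 3.14, 3.14, 3.14, 3.14].

INTERFACE

Orientations are given as a rotation vector (axis times angle).
In Python, from workcell import bot, eoat, inverse_kinematics, camera, camera_model, ticket, read_clock, read_qpos, read_joint_velocities, read_tau, read_position, read_orientation, read_contact_force, read_ft_torque, read_finger_gap, read_gripper_force gives the robot as it stands. The module is installed in compiled form; this text tells all that it offers. Calls block until the motion is done:
- bot.move_pose(position, orientation): joint-space move of the TCP to a pose.
- bot.line_to(position, rotation=None, vel=150, threshold=None): straight line of the TCP; rotation=None keeps the orientation; vel is the mean speed in mm/s. With threshold (N) it stops when the force on the tool has changed by that much, and returns True; else False.
- bot.set_joints(angles): joint-space move.
- eoat.let_go() and eoat.grasp(squeeze=None): open the fingers fully, or close them until they stop; squeeze is the grip in N (None keeps the last).
- bot.pause(seconds).
- inverse_kinematics(position, orientation): joint angles nearest the present ones, or None.
- camera(name): name is "side" or "top" or "wrist"; returns (picture, depth): 384x512x3 uint8, red, green, blue; 384x512 float32, mm along the optical axis (not along the pixel's ray), 0 where there is no reading.
- camera_model(name): a dict with "fx", "fy", "cx", "cy" (pixels), "eye" and "orientation" of the camera in the world; the wrist camera has in their place "tool_from_camera" (4x4, takes a point from camera to tool coordinates, whose origin is the TCP and whose axes are the flange's). Camera axes: x right, y down, z forward; pixel columns grow to the right and rows downward; lengths in mm; the calibration is good to about 2 mm. A picture is of the moment at which its call begins: read the wrist's pose just before it. camera_model takes no time and is no camera call.
A pose or a line that the arm cannot do raises bot.PlanningError and nothing moves.
- ticket.sign_off(): hands the job in; it is judged then, once.
Readings, each from a call of its own:
- read_clock(): time.
- read_qpos(): joint angles.
- read_joint_velocities(): joint speeds.
- read_tau(): joint torques, N m.
- read_position(): TCP position.
- read_orientation(): TCP orientation.
- read_contact_force(): force on the tool from outside, world axes, zero at the start.
- read_ft_torque(): the same for the moment, N m.
- read_finger_gap(): finger opening in mm.
- read_gripper_force(): force on a finger pad.
Only numpy, scipy, OpenCV 4.12 (cv2) and the standard library are available. Lean on these libraries where they do the work, as an engineer would, in place of code of your own. Each camera call takes 0.05 s, during which the arm holds its last target. There are 200 camera calls.

## Working session

There is one attempt and no reset: what is moved stays moved. The work goes in short steps, each a Python script; the robot and the scene stay as the last script left them, time stands still between calls to the robot, and variables do not carry over. Pictures are saved under pics/ and viewed, at most 10 in all, crops included, and the job is handed in when it is done.

```bash
mkdir -p pics
cat > h.py <<'E'
import numpy as np, cv2
from scipy.spatial.transform import Rotation as R
from workcell import *
def shot(n,f):
    p,d=camera(n); cv2.imwrite(f'pics/{f}.png',cv2.cvtColor(p,cv2.COLOR_RGB2BGR)); np.save(f'pics/{f}.npy',d); return p,d
def cam_T(n):
    m=camera_model(n); o=np.array(m['orientation'],float)
    Rm=o if o.shape==(3,3) else R.from_rotvec(o).as_matrix()
    return m,Rm,np.array(m['eye'],float)
def cloud(n,d):
    m,Rm,e=cam_T(n); v,u=np.mgrid[:d.shape[0],:d.shape[1]]
    P=np.stack([(u-m['cx'])/m['fx']*d,(v-m['cy'])/m['fy']*d,d],-1)
    return P@Rm.T+e
E
python3 - <<'E'
from h import *
for n in('top','side'):
    shot(n,n); print(camera_model(n))
print(read_orientation(),read_clock(),read_finger_gap())
a=cv2.imread('pics/top.png');b=cv2.imread('pics/side.png')
for n,i in(('top',a),('side',b)): cv2.imwrite(f'pics/{n}2.png',cv2.resize(i,(800,600),interpolation=cv2.INTER_CUBIC))
E
```

```text
{'fx': 367.05705025769987, 'fy': 367.05705025769987, 'cx': 259.4272660457274, 'cy': 190.07357378397342, 'eye': array([356.32129001, -45.08981911, 963.79697104]), 'orientation': array([-2.13417615,  2.15713823, -0.1975219 ])}
{'fx': 427.2016368148837, 'fy': 427.2016368148837, 'cx': 252.30336013255246, 'cy': 189.564536115266, 'eye': array([ 234.89997741, -889.86338982,  893.43144332]), 'orientation': array([-2.2732966 ,  0.36143794, -0.15705594])}
[-0.60365991 -3.08237223  0.00319229] 0.1 85.57478924783521
```

View pics/top2.png

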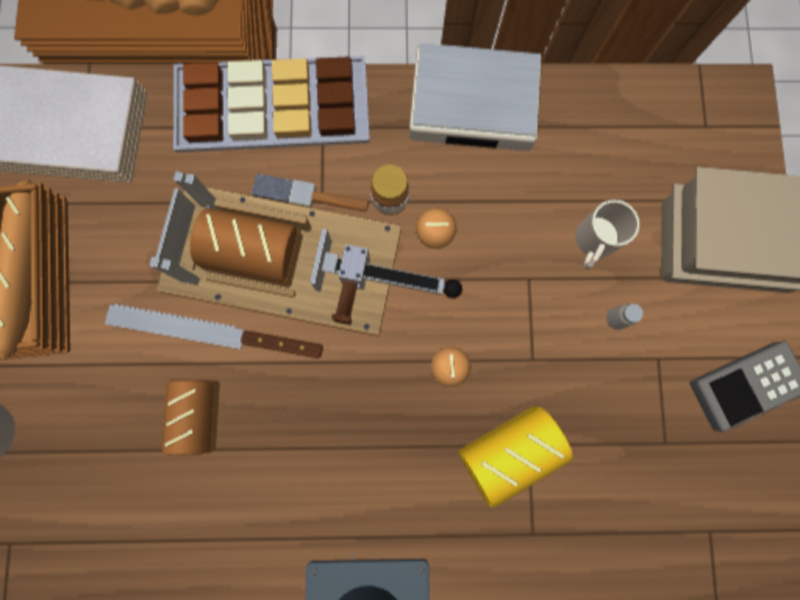

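View pics/side2.png

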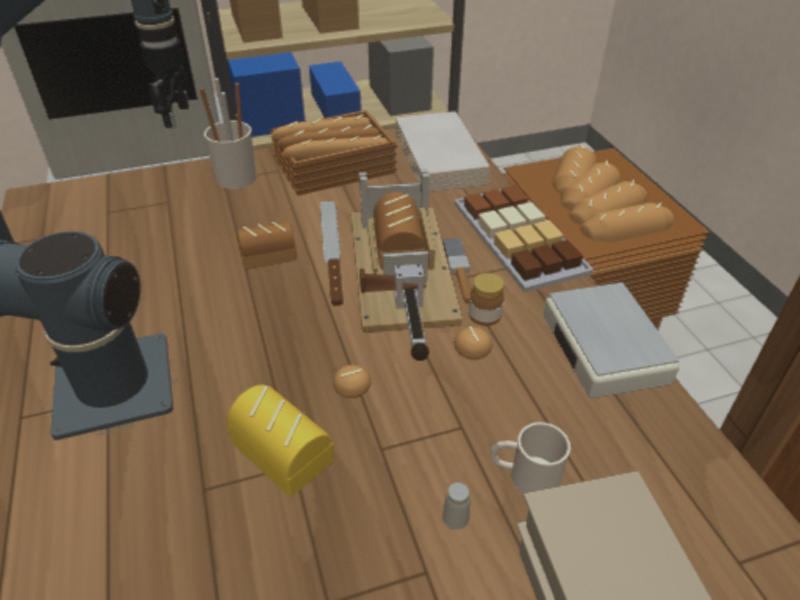

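The top picture shows three loaf-like things (800x600 pixels). They are the brown loaf on the stand (245,245), a small brown loaf (188,416) and a yellow loaf (516,455). The larger brown one, on the stand, is meant. The stand runs left to its gauge at (175,230); the block is at (352,262), the wedge tab at (343,312) and the knob at (452,288). The side view agrees, with the knob at (419,350). Next I'll take a close crop and measure.

Run:
```python
from h import *
a=cv2.imread('pics/top.png')[105:220,90:300]; cv2.imwrite('pics/tc.png',cv2.resize(a,None,fx=3.8,fy=3.8,interpolation=cv2.INTER_CUBIC))
P=cloud('top',np.load('pics/top.npy'))
Q=cloud('side',np.load('pics/side.npy'))
s=.64
for n,u,v in(('knob',452,288),('block',352,258),('tab',343,318),('tab2',347,290),('bar',410,278),('loaf',245,245),('small',188,416),('yellow',516,455),('rollb',450,366),('rolla',436,226),('base',380,310),('table',400,400)):
    print(n,P[int(v*s),int(u*s)].round(1))
for n,u,v in(('knob',419,348),('block',409,270),('tab',368,283),('bar',414,315)): print('S',n,Q[int(v*s),int(u*s)].round(1))
```

```text
knob [ 518.8 -138.5   65. ]
block [559.6  18.1 103.1]
tab [467.2  31.5 108.4]
tab2 [513.   26.1  91.3]
bar [537.5 -71.4  63.4]
loaf [578.6 179.  120. ]
small [324.  268.2  70. ]
yellow [ 262.1 -223.7   94.6]
rollb [ 396.1 -135.3   39.8]
rolla [ 629.4 -117.6   40.4]
base [490.1 -22.8  26.8]
table [342.2 -55.   -1.3]
S knob [ 517.8 -143.1   69. ]
S block [553.7  21.1 105.2]
S tab [474.8  22.8  90.4]
S bar [ 234.9 -889.9  893.4]
```

View pics/tc.png

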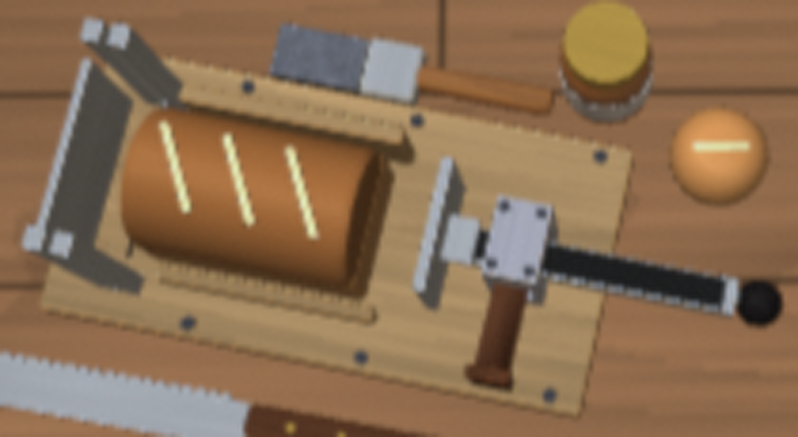

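The crop confirms the choice: brown loaf on the stand, push plate at crop (435,225), block (520,240), tab (490,370), knob (759,302). Next I'll fit the stand frame.

Run:
```python
from h import *
from scipy.optimize import least_squares
P=cloud('top',np.load('pics/top.npy')); Q=cloud('side',np.load('pics/side.npy'))
m,Rm,e=cam_T('top')
def ray(u,v,z):
    r=Rm@np.array([(u-m['cx'])/m['fx'],(v-m['cy'])/m['fy'],1]); return (e+r*(z-e[2])/r[2])[:2]
px=lambda u,v:(90+(u+.5)/3.8-.5,105+(v+.5)/3.8-.5)
C=[(632,148,95,-187.5),(580,415,-95,-187.5),(42,308,-95,187.5)]
W=np.array([ray(*px(u,v),26) for u,v,_,_ in C]); L=np.array([[a,b] for *_,a,b in C])
rot=lambda t:np.array([[np.cos(t),-np.sin(t)],[np.sin(t),np.cos(t)]])
f=lambda p:((rot(p[2])@L.T).T+p[:2]-W).ravel()
r=least_squares(f,[560,110,0]); o,t=r.x[:2],r.x[2]
print('stand',r.x,np.degrees(t),'res',r.fun.round(1))
for nm,PP in(('top',P),('side',Q)):
    A=PP.reshape(-1,3); B=A.copy(); B[:,:2]=(A[:,:2]-o)@rot(t)
    def sel(x0,x1,y0,y1,z0,z1):
        k=(B[:,0]>x0)&(B[:,0]<x1)&(B[:,1]>y0)&(B[:,1]<y1)&(B[:,2]>z0)&(B[:,2]<z1); return B[k]
    for n,b in dict(block=(-35,35,-120,-70,99,109),bar=(-25,25,-230,-120,58,70),knob=(-25,25,-300,-190,40,80),tab=(-110,-60,-120,-70,85,115),board=(-95,95,-188,188,20,32),plate=(-50,50,-75,-20,80,110),loaf=(-60,60,-60,160,70,130),gauge=(-58,58,140,200,70,120)).items():
        s=sel(*b)
        if len(s): print(nm,n,len(s),'med',np.median(s,0).round(1),'lo',np.percentile(s,3,0).round(1),'hi',np.percentile(s,97,0).round(1))
    s=sel(-25,25,-215,-125,58,70)
    if len(s)>5: print('bar line',np.polyfit(s[:,1],s[:,0],1))
```

```text
stand [ 5.80409359e+02  1.42982884e+02 -2.03543488e-01] -11.66218280139095 res [ 0.3 -2.1  0.2 -0.8 -0.5  2.9]
top block 167 med [ -0.8 -78.7 103.2] lo [ -30.  -119.1   99.9] hi [ 30.6 -71.8 106.6]
top bar 325 med [  -3.5 -187.3   64. ] lo [ -14.3 -227.5   59.5] hi [   8.5 -147.2   66.8]
top knob 459 med [  -4.9 -245.7   63.8] lo [ -15.3 -296.6   50.4] hi [   8.3 -193.4   68.3]
top tab 14 med [ -87.1 -119.   106. ] lo [ -93.9 -119.9   92.4] hi [ -63.7 -116.1  110.9]
top board 4694 med [-33.  -54.2  26.1] lo [ -92.5 -181.1   22.9] hi [ 89.6 160.7  29.3]
top plate 202 med [ -6.9 -28.8 100.6] lo [-45.3 -74.5  82.5] hi [ 39.1 -21.3 109.2]
top loaf 2893 med [ -3.8  42.2 111.5] lo [-47.7 -28.9  74.7] hi [ 58.4 148.7 123. ]
top gauge 395 med [  4.4 160.6  95.2] lo [-47.8 158.8  71.3] hi [ 56.8 165.3 107.8]
bar line [ 0.01165423 -1.15766046]
side block 84 med [  1.6 -78.7 102.8] lo [ -31.4 -119.2   99.5] hi [ 31.  -71.  107.3]
side bar 222 med [  -1.9 -176.    64.3] lo [ -19.8 -226.9   59. ] hi [  17.3 -135.6   68.4]
side knob 281 med [  -2.5 -254.3   63.5] lo [ -14.  -298.6   51.4] hi [  10.6 -194.    68.6]
side tab 9 med [ -74.3 -116.8   94.8] lo [ -90.7 -118.4   92.5] hi [ -63.2 -115.8  106.8]
side board 1954 med [ -21.3 -105.5   26.4] lo [ -92.2 -184.7   22.3] hi [ 91.9 156.9  29.8]
side plate 271 med [ -4.3 -27.2  95.2] lo [-43.6 -74.6  81.1] hi [ 39.1 -21.9 108.8]
side loaf 1181 med [ -1.7  15.5 106.7] lo [-45.7 -29.7  73.2] hi [ 56.4 157.5 123.3]
side gauge 240 med [ -3.5 162.4  95.4] lo [-54.3 157.4  72.4] hi [ 55.2 168.7 108.3]
bar line [ 0.00243663 -1.0365165 ]
```

Run:
```python
from h import *
from scipy.optimize import least_squares
m,Rm,e=cam_T('top')
def ray(u,v,z):
    r=Rm@np.array([(u-m['cx'])/m['fx'],(v-m['cy'])/m['fy'],1]); return (e+r*(z-e[2])/r[2])[:2]
px=lambda u,v:(90+(u+.5)/3.8-.5,105+(v+.5)/3.8-.5)
blk=[ray(*px(u,v),103.5) for u,v in((503,195),(552,205),(540,283),(484,270))]; print('block corners',np.round(blk,1),'c',np.mean(blk,0))
print('knob ray z53',ray(*px(759,302),53))
print('tab top corners?',[ray(*px(u,v),108).round(1) for u,v in((470,362),(510,372),(466,376),(510,386))])
print('posts',[ray(*px(u,v),151).round(1) for u,v in((118,36),(60,243))], 'gauge',[ray(*px(u,v),106).round(1) for u,v in((88,62),(38,236))])
for n in('top','side'):
    P=cloud(n,np.load(f'pics/{n}.npy')).reshape(-1,3)
    def fit(c,r,z0,z1): return P[(np.hypot(P[:,0]-c[0],P[:,1]-c[1])<r)&(P[:,2]>z0)&(P[:,2]<z1)]
    K=fit((519,-140),22,44,80)
    K=K[(K[:,1]<-128)]
    s=least_squares(lambda c:np.linalg.norm(K-[c[0],c[1],53],axis=1)-16,[519,-140],loss='soft_l1'); print(n,'knob',len(K),s.x)
    B=fit((557,18),38,99,109); print(n,'block',len(B),np.mean(B,0), cv2.minAreaRect(B[:,:2].astype(np.float32)))
    T=fit((468,31),20,97,116); print(n,'tab',len(T),T.mean(0).round(1),T.min(0).round(1),T.max(0).round(1))
    G=P[(P[:,2]>45)&(P[:,2]<103)&(P[:,1]>20)&(P[:,1]<75)&(P[:,0]>510)&(P[:,0]<620)]; 
    print(n,'plate',len(G),G.min(0).round(1),G.max(0).round(1))
```

```text
block corners [[581.9  25.4]
 [575.2  -5.6]
 [524.9   2. ]
 [533.5  37.1]] c [553.8851266   14.71095922]
knob ray z53 [ 520.72386223 -140.64641452]
tab top corners? [array([474.7,  44.9]), array([468.2,  20.2]), array([466. ,  47.3]), array([459.5,  20.2])]
posts [array([670.4, 255.1]), array([542.1, 282.9])] gauge [array([670.5, 289.9]), array([557. , 314.9])]
top knob 118 [ 519.36841262 -140.45475779]
top block 324 [551.20379829  16.2056666  104.84919732] ((551.9469604492188, 16.57241439819336), (36.02642059326172, 52.87041091918945), 78.04217529296875)
top tab 65 [468.   33.8 105.3] [460.2  20.5  97.1] [485.3  48.  111.4]
top plate 376 [510.6  20.6  45.4] [605.3  74.8 102.9]
side knob 109 [ 520.94700615 -138.72138193]
side block 164 [553.76814351  13.74559012 104.76402275] ((553.6039428710938, 15.759471893310547), (40.60424041748047, 51.1421012878418), 79.393310546875)
side tab 36 [468.9  30.8 104.7] [462.7  17.5  97.1] [483.   47.9 109.9]
side plate 253 [511.6  20.1  45. ] [608.2  74.9 103. ]
```

```bash
cat >> h.py <<'E'
t=-0.206
X=np.array([np.cos(t),np.sin(t),0]); Y=np.array([-np.sin(t),np.cos(t),0]); Z=np.array([0,0,1.])
BLK=np.array([552.5,16,0]); KN=np.array([520,-139.8,0])
def ori(yt): return R.from_matrix(np.stack([np.cross(yt,-Z),yt,-Z],1)).as_rotvec()
def best(p,yt):
    c=[(np.abs(q-read_qpos()).max(),i) for i,s in enumerate((1,-1)) if (q:=inverse_kinematics(p,ori(s*yt))) is not None]
    print('ik',c); return ori((1,-1)[min(c)[1]]*yt)
F=lambda:np.array(read_contact_force())
E
python3 - <<'E'
from h import *
p=KN-48*Y
eoat.grasp(20)
o=best(p+230*Z,X)
bot.move_pose(p+230*Z,o)
bot.line_to(p+62*Z,vel=200); bot.pause(.2)
print(read_clock(),np.round(read_position(),1),F().round(2),read_finger_gap())
shot('wrist','w1'); shot('side','s1')
hit=bot.line_to(KN-12*Y+62*Z,vel=25,threshold=1.5)
print(hit,read_clock(),'s',(np.array(read_position())-KN)@Y,F().round(2))
a=cv2.imread('pics/s1.png')[140:260,180:330]; cv2.imwrite('pics/s1c.png',cv2.resize(a,None,fx=5,fy=5,interpolation=cv2.INTER_CUBIC))
E
```

```text
ik [(np.float64(1.5305991207861671), 0), (np.float64(3.282231761082956), 1)]
4.6833 [ 511.4 -187.3   63.7] [ 0.3  -1.02 -0.2 ] 0.45771479616963084
True 5.6833 s -25.71891476154925 [-0.76 -0.56  0.82]
```

View pics/s1c.png

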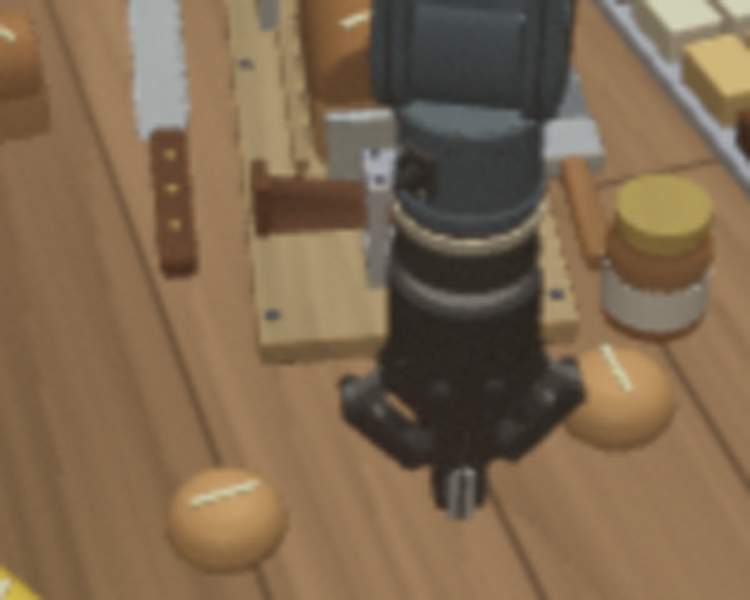

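The crop shows the closed fingers at (460,490) just behind the knob, clear of both rolls. Contact was at s = -25.7 mm, where -27 was expected. Now the push.

Run:
```python
from h import *
S=lambda:(np.array(read_position())-KN)@Y
f0=np.array([0.3,-1.02,-.2])
hit=bot.line_to(KN+30*Y+62*Z,vel=45,threshold=13)
print(hit,read_clock(),'s',S().round(2),(F()-f0).round(2),'Fy',((F()-f0)@Y).round(2))
```

```text
False 7.0833 s 30.12 [-1.58 -1.11 -1.01] Fy -1.41
```

Run:
```python
from h import *
S=lambda:(np.array(read_position())-KN)@Y
f0=np.array([0.3,-1.02,-.2])
hit=bot.line_to(KN+65*Y+62*Z,vel=7,threshold=13)
print(hit,read_clock(),'s',S().round(2),(F()-f0).round(2),'Fy',((F()-f0)@Y).round(2))
for _ in range(4):
    bot.pause(.05); print(S().round(2),((F()-f0)@Y).round(2))
```

```text
True 10.8167 s 54.98 [ 0.06 -0.77  0.92] Fy -0.74
54.96 0.09
54.91 0.67
54.86 0.58
54.82 1.48
```

Run:
```python
from h import *
S=lambda:(np.array(read_position())-KN)@Y
hit=bot.line_to(KN+62*Y+62*Z,vel=4,threshold=13)
print(hit,read_clock(),'s',S().round(2),F().round(2))
bot.line_to(KN+25*Y+62*Z,vel=100); bot.line_to(KN+25*Y+200*Z,vel=200)
b=bot.move_pose
print(read_clock())
shot('top','t2'); shot('side','s2')
a=cv2.imread('pics/t2.png')[105:220,90:300]; cv2.imwrite('pics/t2c.png',cv2.resize(a,None,fx=3.8,fy=3.8,interpolation=cv2.INTER_CUBIC))
```

```text
True 12.425 s 55.08 [-0.88 -1.2   0.52]
13.7167
```

View pics/t2c.png

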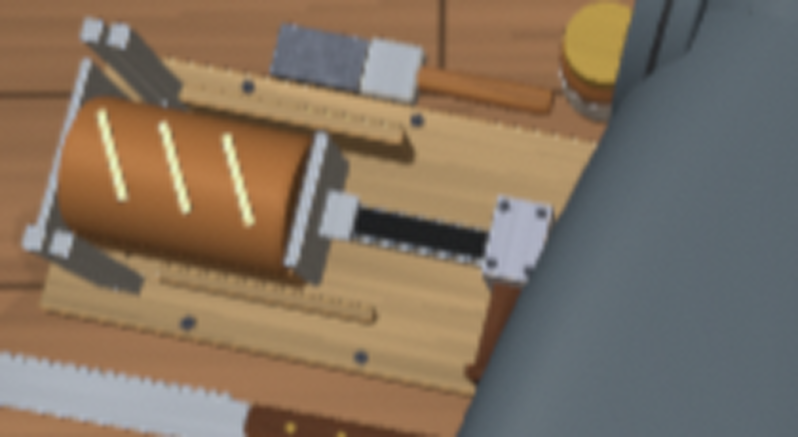

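The loaf's front is up against the gauge plate and the push plate is against its back, at crop (310,200). A second push stopped at the same place. Next is the wedge.

Run:
```python
from h import *
T=BLK-Y*0.5
xs=lambda:(np.array(read_position())-BLK)@X
p=T-132*X
o=best(p+200*Z,Y)
bot.move_pose(p+200*Z,o)
bot.line_to(p+102*Z,vel=200); bot.pause(.2); f0=F()
print(read_clock(),np.round(read_position(),1),f0.round(2))
hit=bot.line_to(T-50*X+102*Z,vel=15,threshold=6)
print(hit,read_clock(),'x',xs().round(2),((F()-f0)).round(2))
if hit:
    hit=bot.line_to(T-45*X+102*Z,vel=4,threshold=12.5)
    print(hit,read_clock(),'x',xs().round(2),((F()-f0)).round(2))
```

```text
ik [(np.float64(1.3105106731705989), 0), (np.float64(4.452103326760392), 1)]
15.85 [424.7  42.4 103.9] [ 0.81 -0.46 -0.29]
True 19.225 x -78.03 [-0.85  0.68 -0.02]
True 22.25 x -76.64 [-0.93  0.72  0.31]
```

Run:
```python
from h import *
T=BLK-Y*0.5
xs=lambda:(np.array(read_position())-BLK)@X
hit=bot.line_to(T-60*X+102*Z,vel=5,threshold=13)
print(hit,read_clock(),'x',xs().round(2))
bot.line_to(T-132*X+102*Z,vel=100); bot.line_to(T-132*X+230*Z,vel=200)
bot.set_joints([1.056,0.048,0.099,1.622,0,1.443]); print(read_clock())
shot('top','t3'); shot('side','s3')
a=cv2.imread('pics/t3.png')[105:220,90:300]; cv2.imwrite('pics/t3c.png',cv2.resize(a,None,fx=3.8,fy=3.8,interpolation=cv2.INTER_CUBIC))
```

```text
True 24.0083 x -76.09
27.3083
```

View pics/t3c.png

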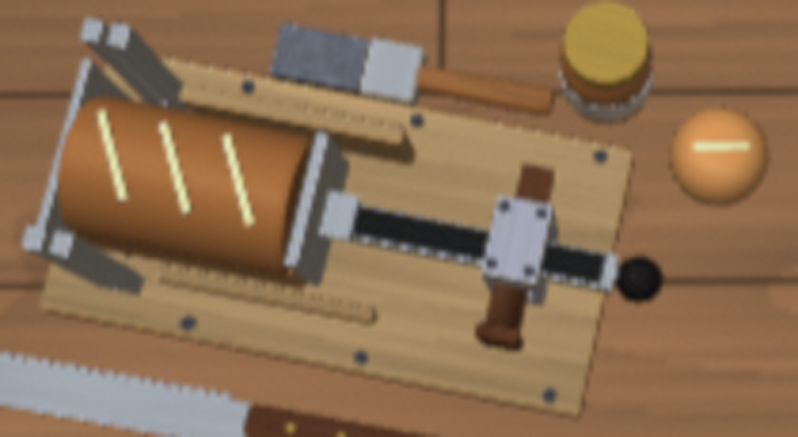

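View pics/s3.png

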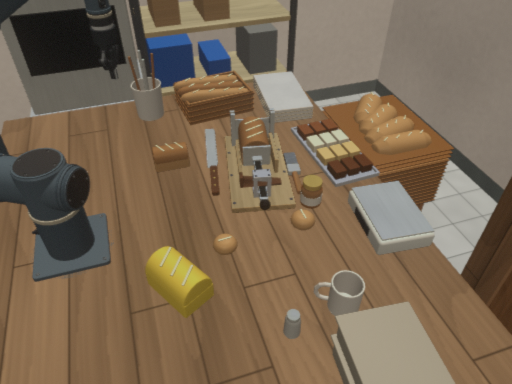

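The loaf is still home between the gauge plate and the push plate. The wedge tab at crop (500,332) is driven in, with its tip showing past the block at (535,180), and nothing else has moved. Handing it in.

```bash
python3 -c "
from workcell import ticket
print(ticket.sign_off())"
```

```text
the job is handed in; nothing more can be done
None
```

The job is handed in at about 27 s: the loaf is snug against the gauge plate (bar push stopped at about 13 N), the wedge is pushed in until the push reached about 13 N, and the final pictures show nothing else moved; no verdict was returned.

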